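Open the spring-lid ejector-pin case on the mould bench

TASK

Press the red release tab at the front of the pin case so that its blue lid springs up, then push the lid back until it stays fully open, and let go. Only press and push: do not lift or drag the case, and leave the paint tin, the guide bush and the eye bolt beside it undisturbed.

Things in the scene. Friction and masses are not known exactly. Their poses are not given: they have to be found in the camera images.
- case: Loose grey plastic pin case full of steel ejector pins, about 3.5 kg, a box 140 mm (its x) by 200 mm (its y) by 60 mm high, standing flat on the bench with a 6 mm thick blue lid on top (lid top at 66 mm when shut). Origin: centre of its underside. Its x axis points from the tab side (front) to the hinge side (back), y along the hinge, z up.
- case_hinge (a point): Middle of the lid's hinge line, at x = +70 mm, z = 63 mm in the case's frame; its axes are the case's. The hinge line runs along the case's y axis at the back edge.
- lid (a joint): Lid angle in rad: 0 shut and latched, about 0.95 (54 degrees) where its spring lifts it to after release, 1.92 (110 degrees) fully open on its stop. The free front edge rises and swings back over the hinge. The spring does nothing above 0.95: the lid falls back to 0.95 if let go short of upright (1.57) and falls gently onto the stop once well past upright. Less than 2 N at the free edge moves it.
- lid_edge (a point): Middle of the lid's free front edge, on the inner (under) face, 138 mm from the hinge line. It moves with the lid: 60 mm above the bench when shut, about 170 mm when sprung up, about 200 mm when upright. Beside it a 10 mm long, 24 mm wide steel tongue extends the lid's middle further forward.
- tab (a joint): Release tab angle in rad: 0 at rest, 0.30 pressed down to its stop; it springs back when let go. The lid is freed at about 0.15 to 0.2.
- tab_pad (a point): Centre of the top face of the red tab's horizontal pad, 32 mm in front of the case's tab pin and 45 mm in front of the case's front face, 40 mm above the bench at rest. The pad is 38 mm wide (case y) and reaches 20 mm further forward and 27 mm back to the red upright, which rises 32 mm above the pad (top at 72 mm) next to the lid. Pressed straight down the pad sinks about 9 mm under this point and takes about 2 N to start, 5 N to bottom out.
- paint_tin_mid (a point): Bystander: small tin with a red band, 68 mm across, 78 mm high; the point is at its centre, half-way up.
- guide_bush_mid (a point): Bystander: brass guide bush (short tube) standing upright, 42 mm across, 55 mm high; the point is at its centre, half-way up.
- eye_bolt_mid (a point): Bystander: steel lifting eye bolt standing upright on its 42 mm round collar, 71 mm high with a 56 mm wide ring; the point is on its axis half-way up.

How it is judged:
By the outcome, as a careful person would: the job done as asked, in the order asked, and still so for the second after the job is handed in, with the robot touching nothing.
It also fails if it takes over 42 s, if anything falls off the work surface, if the arm or the gripper's body presses on something with over 40 N, if the wrist force passes 120 N, or if a joint passes its speed limit or range.

ROBOT

A 6-joint arm with a two-finger parallel gripper is mounted at the origin on the work surface. World frame = base frame: x ahead of the robot, y to its left, z up, the work surface at z = 0. Lengths are in m, angles in rad, forces in N, time in s.
With the tool pointing down it reaches from about 0.3 to 0.85 m from the base axis. Payload 4.2 kg.
Tool frame: the origin (TCP) lies midway between the tips of the shut fingers; the grasp point (between the pads) lies 19 mm behind it; z points along the fingers, y is the line along which they close (so a half turn about z gives the same grasp; the last joint's range is limited). The gripper opens to 91 mm and grips with 3 to 60 N. Pads are 32 mm wide; open, the fingers measure 118 mm over their backs; the gripper's body (76 mm by 178 mm) begins 60 mm behind the grasp point.
Start: joints at [-1.134, 0.32, 1.565, -0, 1.257, -0.02], TCP at [0.254, -0.516, 0.214] pointing down, gripper open.
Joint ranges: [-3.11, 3.11], [-0.84, 2.01], [0.21, 2.61], [-1.34, 4.49], [0.05, 2.63], [-2.56, 2.56]. Speed limits (rad/s): [2.57, 2.57, 3.14, 3.14, 3.14, 3.14].

INTERFACE

Orientations are given as a unit quaternion [x, y, z, w].
In Python, from rig import arm gives the robot as it stands.
- The arm moves only by the tool apply_moves, never from a script. Its argument "targets" is a list that holds one entry, the list of rows, each a list of 7 numbers: the shift along the tool's x, y, z in mm, then the turn, a rotation vector about the tool's x, y, z in degrees, then the closure in counts, from 0 (fully open) to 255 (shut). A call has exactly 5 rows; each row shifts and turns the commanded pose from where the row before left it, along the tool's axes as they then stand; what a row does not reach is not made up. A row lasts 1/12 s, in which the tool goes at most 41.7 mm and 7.16 degrees, less where a joint would pass 70% of its speed; a pose out of reach is approached as far as the arm can. A call with a gripper value outside its range is refused whole. The fingers move at their own pace and stop on an object; "force" is the grip in N (left out, the last holds). Time passes only in rows, so rows that do not move let the fingers close, or fill a call up. It gives the time, the measured TCP pose, the force, the opening and the grip force at its end, in the units of the state.
- arm.read_state(): the state, without advancing time (a new reading comes with each control period).
- arm.get_image(name): name is "scene" or "top"; returns a dict with "frame" (384x512x3 uint8, blue, green, red), "vertical_fov" (degrees; the focal length in pixels is half the picture's height over the tangent of half this angle, whatever the lens; pixels are square), "cx", "cy" (the principal point, pixels), "camera_from_world" (4x4, takes a point from world to camera coordinates). Camera axes: x right, y up, looking along -z (the intrinsics and any distortion apply to the point x, -y, -z); pixel columns grow to the right and rows downward; lengths in m; the calibration is good to about 2 mm. A picture is of the moment at which its call begins. There is no depth.
- arm.sign_off(): hands the job in; it is judged then, once.
The state is a dict: "time_s": time; "joint_positions": joint angles; "joint_vel": joint speeds; "joint_efforts": joint torques, N m; "eef_pos": TCP position; "orientation": TCP orientation; "ft_force": force on the tool from outside, world axes, zero at the start; "torque": the same for the moment, N m; "opening": opening from 0.0 (shut) to 1.0 (fully open); "finger_force": force on a finger pad.
Only numpy, scipy, OpenCV 4.12 (cv2) and the standard library are available. Lean on these libraries where they do the work, as an engineer would, in place of code of your own. Each camera call takes 0.05 s, during which the arm holds its last target. There are 200 camera calls.

## Working session

There is one attempt and no reset: what is moved stays moved. The work goes in short steps, Python scripts to look and compute and a tool call to move; the robot and the scene stay as the last step left them, time stands still between calls to the robot, and variables do not carry over. Pictures are saved under pics/ and viewed, at most 10 in all, crops included, and the job is handed in when it is done.

Besides the shell and the picture viewer there is one more tool, called by a JSON object that holds its "api" and its "payload", one argument or row to a line. apply_moves: Moves the arm, as the interface text tells. Its arguments: {"type":"object","properties":{"targets":{"type":"array","items":{"type":"array","items":{"type":"array","items":{"type":"number"}}}},"force":{"type":"number"}},"required":["targets"]}

```bash
mkdir -p pics; cat > h.py <<'E'
import numpy as np, cv2, json
from rig import arm
def snap(n,f):
    im=arm.get_image(n); cv2.imwrite(f'pics/{f}.png',im['frame']); return im
def f_(im): return im['frame'].shape[0]/2/np.tan(np.radians(im['vertical_fov'])/2)
def ray(im,u,v):
    T=np.array(im['camera_from_world']);R=T[:3,:3];t=T[:3,3];f=f_(im)
    d=R.T@np.array([(u-im['cx'])/f,-(v-im['cy'])/f,-1]); return -R.T@t,d
def plane(im,u,v,z):
    o,d=ray(im,u,v); return o+d*(z-o[2])/d[2]
def proj(im,p):
    T=np.array(im['camera_from_world']);c=T[:3,:3]@np.array(p)+T[:3,3];f=f_(im)
    return im['cx']-f*c[0]/c[2], im['cy']+f*c[1]/c[2]
E
python3 - <<'E'
from h import *
for n in('scene','top'):
    im=snap(n,n+'0'); print(n,{k:(v if k!='camera_from_world' else np.round(v,3).tolist()) for k,v in im.items() if k!='frame'})
a=cv2.imread('pics/scene0.png');b=cv2.imread('pics/top0.png')
cv2.imwrite('pics/both0.png',cv2.resize(np.vstack([a,b]),None,fx=.78,fy=.78))
print(arm.read_state())
E
```

```text
scene {'vertical_fov': 49.61302584869544, 'cx': 255.0697574292289, 'cy': 196.585639098204, 'camera_from_world': [[0.807, 0.59, -0.007, -0.443], [-0.483, 0.667, 0.567, 0.187], [0.339, -0.454, 0.824, -1.006], [0.0, 0.0, 0.0, 1.0]]}
top {'vertical_fov': 42.20563221053791, 'cx': 246.08519115732244, 'cy': 184.5145375820723, 'camera_from_world': [[0.029, -1.0, 0.003, 0.016], [0.996, 0.029, 0.089, -0.546], [-0.089, 0.0, 0.996, -1.007], [0.0, 0.0, 0.0, 1.0]]}
{'time_s': 0.1, 'joint_positions': array([-1.13399950e+00,  3.20245421e-01,  1.56550409e+00,  8.71639157e-06,
        1.25740103e+00, -1.99823698e-02]), 'joint_vel': array([-0.00040663, -0.00164196, -0.00371199, -0.00011611, -0.00279534,
        0.00139828]), 'joint_efforts': array([ 5.61514389e-04, -4.13333201e+01, -2.32509774e+01,  7.28529459e-02,
        4.21817915e-02, -4.45175169e-05]), 'eef_pos': array([ 0.25344077, -0.51565618,  0.21321488]), 'orientation': array([ 9.74032277e-01,  2.26407854e-01, -1.57110316e-04, -7.62949108e-04]), 'ft_force': array([-9.23623412e-02,  1.79748239e-01, -6.98053209e-06]), 'torque': array([-0.03523238, -0.05464497,  0.01616304]), 'finger_force': 0.0, 'opening': 1.0012459202333688}
```

View pics/top0.png

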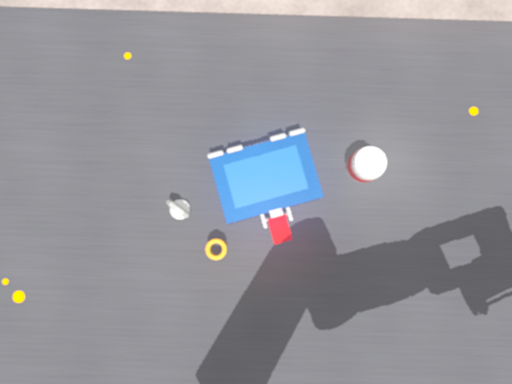

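View pics/scene0.png

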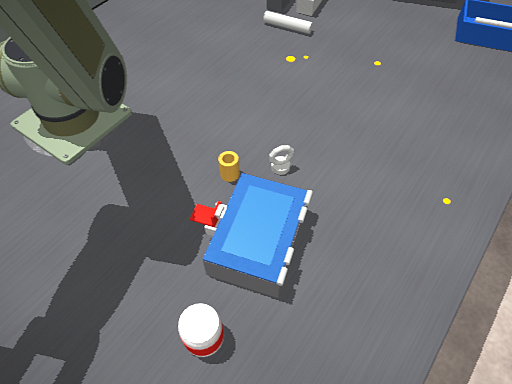

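The top view shows the blue lid with corners near (209,163), (306,130), (322,195) and (228,222), and the tab near (280,230), facing the robot. The tin is at (368,163), the bush at (216,249) and the bolt at (180,209). The scene view agrees.

```bash
python3 - <<'E'
from h import *
im={n:arm.get_image(n) for n in('top','scene')}
for n in im:
    hsv=cv2.cvtColor(im[n]['frame'],cv2.COLOR_BGR2HSV)
    m=cv2.inRange(hsv,(100,120,60),(125,255,255)); 
    c=[c for c in cv2.findContours(m,0,2)[0] if cv2.contourArea(c)>2500]
    c=max(c,key=cv2.contourArea)
    P=np.array([plane(im[n],u,v,.066)[:2] for u,v in c[:,0]],np.float32)
    r=cv2.minAreaRect(P*1000); print(n,'lid',r, cv2.boxPoints(r).round(1).tolist())
    m=cv2.inRange(hsv,(0,180,120),(6,255,255))|cv2.inRange(hsv,(174,180,120),(180,255,255))
    for c in cv2.findContours(m,0,2)[0]:
        if cv2.contourArea(c)>60:
            P=np.array([plane(im[n],u,v,.04)[:2] for u,v in c[:,0]],np.float32)
            r=cv2.minAreaRect(P*1000);print(n,'red',cv2.contourArea(c),r)
t=im['top']
for nm,u,v,z in(('tin',370,161,.078),('bush',216,249,.055),('bolt',180,209,.03)): print(nm,plane(t,u,v,z).round(3))
E
```

```text
top lid ((558.2344360351562, -5.773185729980469), (136.9105682373047, 197.80096435546875), 17.28700828552246) [[463.5, 68.30000305175781], [522.2999877929688, -120.5], [653.0, -79.9000015258789], [594.2000122070312, 109.0]]
scene lid ((558.5762939453125, -4.525016784667969), (138.90760803222656, 201.27493286132812), 17.214059829711914) [[462.5, 71.0999984741211], [522.0, -121.19999694824219], [654.7000122070312, -80.0999984741211], [595.0999755859375, 112.19999694824219]]
scene red 165.5 ((615.0000610351562, -222.9468231201172), (64.79998779296875, 29.022924423217773), 59.21226501464844)
scene red 390.0 ((453.45648193359375, -28.354942321777344), (51.378173828125, 57.739994049072266), 19.93559455871582)
tin [ 0.594 -0.211  0.078]
bush [0.412 0.088 0.055]
bolt [0.49  0.166 0.03 ]
```

```bash
python3 - <<'E'
from h import *
t=arm.get_image('top')
hsv=cv2.cvtColor(t['frame'],cv2.COLOR_BGR2HSV)
m=(cv2.inRange(hsv,(0,150,60),(8,255,255))|cv2.inRange(hsv,(170,150,60),(180,255,255)));m[:190]=0
c=max(cv2.findContours(m,0,2)[0],key=cv2.contourArea)
r=cv2.minAreaRect(np.array([plane(t,u,v,.04)[:2]*1000 for u,v in c[:,0]],np.float32))
x=np.array([.955,.2966]);y=np.array([-.2966,.955]);C=np.array([558.4,-5.2])
d=np.array(cv2.boxPoints(r))-C;print(r,(d@x).round(),(d@y).round())
E
```

```text
((454.65814208984375, -38.553863525390625), (50.33915710449219, 36.49492645263672), 18.692712783813477) [-135. -134.  -83.  -84.] [ 17. -20. -19.  18.]
```

{"api": "apply_moves", "payload": {
  "targets": [
    [[0,0,0,0,0,4.5,255],[0,0,0,0,0,4.5,255],[21,-26,0,0,0,0,255],[21,-26,0,0,0,0,255],[21,-26,0,0,0,0,255]]
  ]
}}

```text
time_s: 0.67
eef_pos: [0.2908, -0.422, 0.2135]
orientation: [0.989, 0.149, -0.0, -0.0]
ft_force: [0.7, 0.3, 0.8]
opening: 0.663
finger_force: 0.0
```

{"api": "apply_moves", "payload": {
  "targets": [
    [[24,-30,0,0,0,0,255],[24,-30,0,0,0,0,255],[24,-30,0,0,0,0,255],[24,-30,0,0,0,0,255],[24,-30,0,0,0,0,255]]
  ]
}}

```text
time_s: 1.08
eef_pos: [0.3614, -0.2424, 0.214]
orientation: [0.989, 0.149, 0.0, 0.0]
ft_force: [0.9, 0.1, -0.2]
opening: 0.301
finger_force: 0.0
```

{"api": "apply_moves", "payload": {
  "targets": [
    [[24,-30,0,0,0,0,255],[24,-30,0,0,0,0,255],[24,-30,0,0,0,0,255],[24,-30,0,0,0,0,255],[0,0,0,0,0,0,255]]
  ]
}}

```text
time_s: 1.5
eef_pos: [0.4192, -0.0958, 0.2141]
orientation: [0.988, 0.153, 0.001, -0.001]
ft_force: [-0.2, -0.6, -0.6]
opening: 0.004
finger_force: 0.0
```

{"api": "apply_moves", "payload": {
  "targets": [
    [[19,-22,0,0,0,0,255],[18,-22,0,0,0,0,255],[0,0,35,0,0,0,255],[0,0,35,0,0,0,255],[0,0,0,0,0,0,255]]
  ]
}}

```text
time_s: 1.92
eef_pos: [0.4351, -0.0475, 0.1389]
orientation: [0.989, 0.15, -0.006, -0.002]
ft_force: [-1.6, 0.5, -0.3]
opening: 0.001
finger_force: 0.0
```

{"api": "apply_moves", "payload": {
  "targets": [
    [[0,0,25,0,0,0,255],[0,0,25,0,0,0,255],[0,0,20,0,0,0,255],[0,0,10,0,0,0,255],[0,0,0,0,0,0,255]]
  ]
}}

```text
time_s: 2.33
eef_pos: [0.4389, -0.0487, 0.0632]
orientation: [0.989, 0.149, -0.002, -0.0]
ft_force: [0.1, -0.5, -0.1]
opening: 0.005
finger_force: 0.0
```

```bash
python3 - <<'E'
from h import *
s=snap('scene','s1')['frame'];cv2.imwrite('pics/s1c.png',cv2.resize(s[80:300,120:340],None,fx=2.5,fy=2.5))
print(arm.read_state()['eef_pos'])
E
```

```text
[ 0.43990303 -0.04878011  0.06431963]
```

View pics/s1c.png

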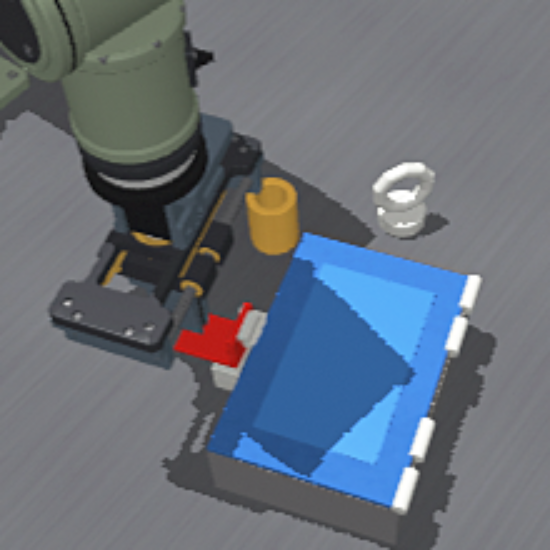

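The crop shows the shut fingers just over the front of the red pad at about (195,335), clear of the bush and the lid. I'll shift slightly and press.

{"api": "apply_moves", "payload": {
  "targets": [
    [[3,-6,5,0,0,0,255],[0,0,8,0,0,0,255],[0,0,6,0,0,0,255],[0,0,2,0,0,0,255],[0,0,2,0,0,0,255]]
  ]
}}

```text
time_s: 2.8
eef_pos: [0.4408, -0.0416, 0.0407]
orientation: [0.989, 0.149, -0.0, 0.0]
ft_force: [0.2, 0.3, 0.9]
opening: 0.004
finger_force: 0.0
```

{"api": "apply_moves", "payload": {
  "targets": [
    [[0,0,2,0,0,0,255],[0,0,1,0,0,0,255],[0,0,1,0,0,0,255],[0,0,1,0,0,0,255],[0,0,0,0,0,0,255]]
  ]
}}

```text
time_s: 3.22
eef_pos: [0.4403, -0.0417, 0.0359]
orientation: [0.989, 0.149, -0.001, 0.0]
ft_force: [-1.5, -1.6, 5.0]
opening: 0.005
finger_force: 2.6
```

{"api": "apply_moves", "payload": {
  "targets": [
    [[0,0,1,0,0,0,255],[0,0,1,0,0,0,255],[0,0,0.5,0,0,0,255],[0,0,0,0,0,0,255],[0,0,0,0,0,0,255]]
  ]
}}

```text
time_s: 3.63
eef_pos: [0.4402, -0.0418, 0.0335]
orientation: [0.989, 0.149, -0.001, 0.0]
ft_force: [-4.0, -1.7, 4.7]
opening: 0.005
finger_force: 3.2
```

```bash
python3 - <<'E'
from h import *
s=snap('scene','s2')['frame'];cv2.imwrite('pics/s2c.png',cv2.resize(s[80:300,120:340],None,fx=2.5,fy=2.5))
print(arm.read_state()['ft_force'])
E
```

```text
[-3.76140573 -2.0868163   6.12276934]
```

View pics/s2c.png

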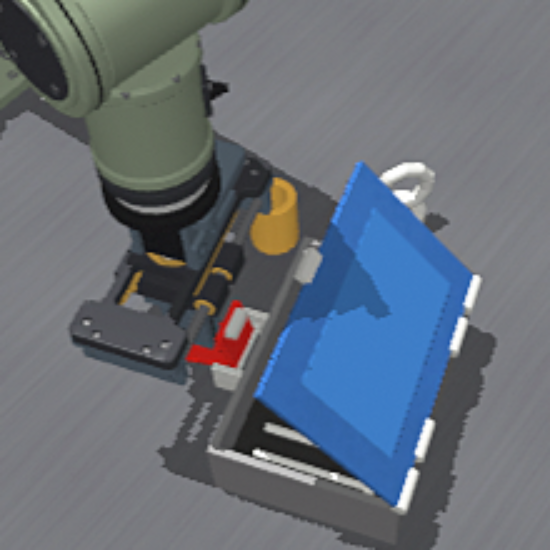

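The lid has sprung up, its free edge running from (360,165) to (258,398). The tab is pressed and nothing else has moved. I'll back off and rise to z ≈ 0.15.

{"api": "apply_moves", "payload": {
  "targets": [
    [[-2,0,-3,0,0,0,255],[-4,0,-8,0,0,0,255],[0,0,-20,0,0,0,255],[0,0,-30,0,0,0,255],[0,0,-30,0,0,0,255]]
  ]
}}

```text
time_s: 4.1
eef_pos: [0.4345, -0.0433, 0.1254]
orientation: [0.989, 0.149, -0.001, -0.0]
ft_force: [-0.0, 0.0, 0.5]
opening: 0.005
finger_force: 0.0
```

{"api": "apply_moves", "payload": {
  "targets": [
    [[0,0,-25,0,0,0,255],[20,0,0,0,0,0,255],[25,0,0,0,0,0,255],[20,0,0,0,0,0,255],[10,0,0,0,0,0,255]]
  ]
}}

```text
time_s: 4.52
eef_pos: [0.5092, -0.0208, 0.1502]
orientation: [0.989, 0.149, 0.002, 0.0]
ft_force: [0.1, 0.3, 0.2]
opening: 0.003
finger_force: 0.0
```

{"api": "apply_moves", "payload": {
  "targets": [
    [[10,0,0,0,0,0,255],[10,0,0,0,0,0,255],[5,0,0,0,0,0,255],[5,0,0,0,0,0,255],[0,0,0,0,0,0,255]]
  ]
}}

```text
time_s: 4.93
eef_pos: [0.5359, -0.0123, 0.1493]
orientation: [0.989, 0.149, 0.0, -0.0]
ft_force: [0.0, -0.9, -0.7]
opening: 0.004
finger_force: 0.1
```

{"api": "apply_moves", "payload": {
  "targets": [
    [[6,0,0,0,0,0,255],[6,0,0,0,0,0,255],[6,0,0,0,0,0,255],[6,0,0,0,0,0,255],[6,0,0,0,0,0,255]]
  ]
}}

```text
time_s: 5.35
eef_pos: [0.5649, -0.0034, 0.1495]
orientation: [0.989, 0.149, 0.0, 0.0]
ft_force: [0.1, -1.0, 0.6]
opening: 0.007
finger_force: 0.3
```

{"api": "apply_moves", "payload": {
  "targets": [
    [[6,0,0,0,0,0,255],[6,0,0,0,0,0,255],[6,0,0,0,0,0,255],[6,0,0,0,0,0,255],[6,0,0,0,0,0,255]]
  ]
}}

```text
time_s: 5.77
eef_pos: [0.5934, 0.0056, 0.1494]
orientation: [0.989, 0.149, 0.0, 0.0]
ft_force: [-0.5, 0.5, 0.4]
opening: 0.004
finger_force: 0.1
```

```bash
python3 - <<'E'
from h import *
s=snap('scene','s3')['frame'];cv2.imwrite('pics/s3c.png',cv2.resize(s[60:300,120:360],None,fx=2.5,fy=2.5))
print(arm.read_state()['ft_force'])
E
```

```text
[ 1.77193224  1.06671333 -0.11705969]
```

View pics/s3c.png

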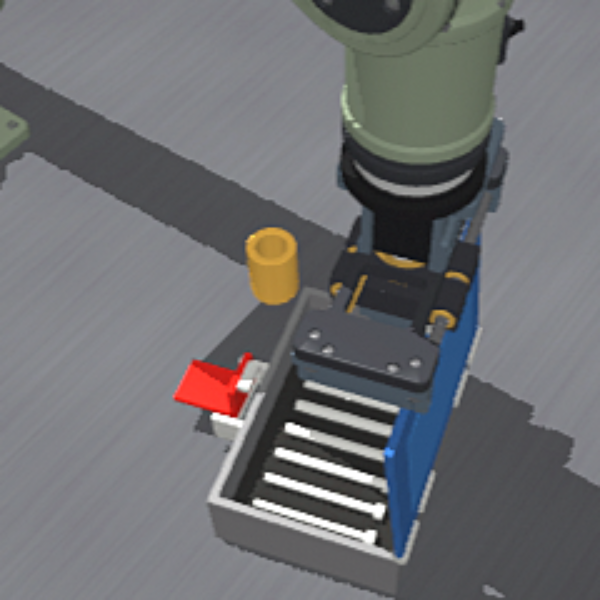

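The lid is nearly upright against the fingers, the case hasn't moved and the tab is back at rest. I'll keep pushing.

{"api": "apply_moves", "payload": {
  "targets": [
    [[5,0,0,0,0,0,255],[5,0,0,0,0,0,255],[5,0,0,0,0,0,255],[5,0,0,0,0,0,255],[5,0,0,0,0,0,255]]
  ]
}}

```text
time_s: 6.23
eef_pos: [0.6171, 0.0128, 0.1494]
orientation: [0.989, 0.149, 0.0, 0.0]
ft_force: [-1.0, 0.1, -0.1]
opening: 0.005
finger_force: 0.1
```

{"api": "apply_moves", "payload": {
  "targets": [
    [[5,0,0,0,0,0,255],[5,0,0,0,0,0,255],[5,0,0,0,0,0,255],[3,0,0,0,0,0,255],[0,0,0,0,0,0,255]]
  ]
}}

```text
time_s: 6.65
eef_pos: [0.6346, 0.0182, 0.1494]
orientation: [0.989, 0.149, 0.0, 0.0]
ft_force: [-0.8, 0.6, -0.3]
opening: 0.006
finger_force: 0.0
```

{"api": "apply_moves", "payload": {
  "targets": [
    [[0,0,0,0,0,0,255],[-10,0,0,0,0,0,255],[-20,0,0,0,0,0,255],[-30,0,0,0,0,0,255],[-30,0,0,0,0,0,255]]
  ]
}}

```text
time_s: 7.07
eef_pos: [0.546, -0.0089, 0.1491]
orientation: [0.989, 0.149, -0.0, 0.0]
ft_force: [0.1, -0.1, 0.9]
opening: 0.005
finger_force: 0.0
```

{"api": "apply_moves", "payload": {
  "targets": [
    [[-30,0,-10,0,0,0,255],[-30,0,-20,0,0,0,255],[-30,0,-20,0,0,0,255],[-25,0,-20,0,0,0,255],[0,0,0,0,0,0,255]]
  ]
}}

```text
time_s: 7.48
eef_pos: [0.4347, -0.0435, 0.223]
orientation: [0.989, 0.149, 0.002, 0.001]
ft_force: [0.2, -0.8, -0.1]
opening: 0.006
finger_force: 0.0
```

```bash
python3 - <<'E'
from h import *
s=snap('scene','s4')['frame'];cv2.imwrite('pics/s4c.png',np.hstack([cv2.resize(s[80:380,120:360],None,fx=1.6,fy=1.6),cv2.resize(snap('top','t4')['frame'][80:380,140:400],None,fx=1.55,fy=1.6)]))
print(arm.read_state()['ft_force'])
E
```

```text
[ 0.6601584  -0.3170746   0.61077557]
```

View pics/s4c.png

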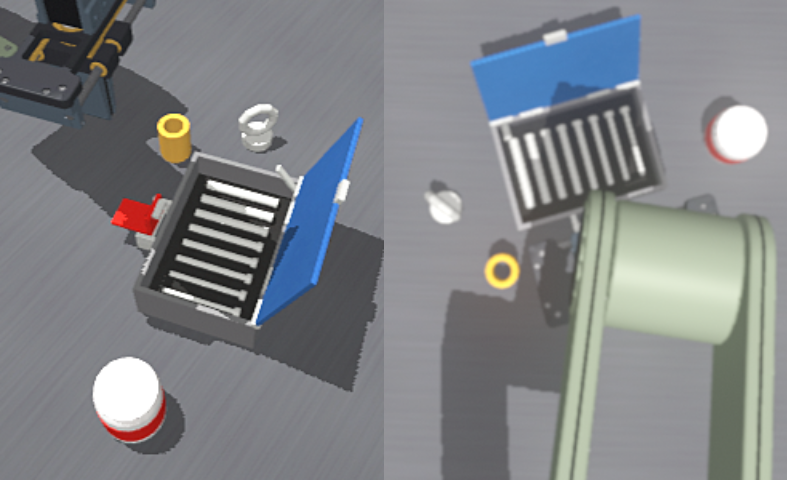

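The lid leans back past upright, with its latch tongue at (342,190) in the scene half. The case and all three bystanders are where they were and the arm is clear. I'll check the lid angle numerically and hand in if it's on its stop.

```bash
python3 - <<'E'
from h import *
im=arm.get_image('scene');hsv=cv2.cvtColor(im['frame'],cv2.COLOR_BGR2HSV)
m=cv2.inRange(hsv,(100,120,60),(125,255,255));m[:,380:]=0
c=max(cv2.findContours(m,0,2)[0],key=cv2.contourArea)[:,0]
print('top',c[c[:,1].argmin()],'bottom-right',c[(c.sum(1)).argmax()],'right',c[c[:,0].argmax()])
X=np.array([.955,.2966,0]);Y=np.array([-.2966,.955,0]);C=np.array([.5584,-.0052,0])
best={}
for a in(95,100,105,110):
    t=np.radians(a);e=C+X*(.07-.138*np.cos(t))+np.array([0,0,.063+.138*np.sin(t)])
    print(a,[np.round(proj(im,e+Y*s*.1)) for s in(1,-1)])
t=np.radians(110)
e=C+X*(.07-.138*np.cos(t))+np.array([0,0,.063+.138*np.sin(t)])
d=min(np.linalg.norm(c-proj(im,e+Y*s*.1),axis=1).min() for s in(1,-1));print(d)
if d<5: print(arm.sign_off())
E
```

```text
top [344 153] bottom-right [315 259] right [346 156]
95 [array([324., 146.]), array([290., 248.])]
100 [array([331., 148.]), array([298., 251.])]
105 [array([337., 151.]), array([306., 254.])]
110 [array([344., 154.]), array([314., 258.])]
1.0241253387514042
the job is handed in; nothing more can be done
None
```

The tab was pressed, the lid sprang up and was pushed back to its 110° stop, where it stays with the arm clear. The case and the three bystanders look unmoved in the final pictures, and the job was handed in at about 8 s.

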